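# Store the carton heavy end down

### The job

The long carton with the orange handle is packed heavy at one end, but looks the same at both. Lift it by its handle a good 10 cm clear of the table to see which end sags, then lay it in one of the two sloping rests, blue or yellow, with its heavy end downhill, lower end close to the stop, and let go so that it stays lying along the slope.

Things in the scene. Friction and masses are not known exactly. Their poses are not given: they have to be found in the camera images.
- carton_mid (a point): Centre of the long cardboard carton, 220 x 44 x 44 mm, white caps at both ends, about 0.4 kg, lying flat, at any angle. x runs along its length, y across, z out of its top. Its centre of mass is about 50 mm from the middle, towards one end: which end cannot be seen and is not told.
- handle (a point): Middle of the orange handle's grip tab: 36 mm along the carton (x), 14 mm thick across it (y: pinch here from above), 42 mm tall. A 57 mm wide bridge starts 22 mm below: keep fingertips above it. Hinged at the carton's centre, 65 mm below; swings 25 degrees either way, weakly sprung upright. Lifted by it, the carton sags 25 degrees, heavy end down.
- blue_seat (a point): Where a seated carton's middle lies on the fixed blue rest: a channel falling 20 degrees to the robot's left, floor 22 mm below this point. x points uphill, y across, z square to the floor. 60 mm wide inside, 24 mm side walls (lower part only); end stop 118 mm downhill; floor ends 10 mm uphill, so a carton put in heavy end uphill tips out. Point about 75 mm above the table.
- yellow_seat (a point): Where a seated carton's middle lies on the fixed yellow rest: a channel falling 20 degrees to the robot's right, floor 22 mm below this point. x points uphill, y across, z square to the floor. 60 mm wide inside, 24 mm side walls (lower part only); end stop 118 mm downhill; floor ends 10 mm uphill, so a carton put in heavy end uphill tips out. Point about 75 mm above the table.

How it is judged:
By the outcome, as a careful person would: the job done as asked, in the order asked, and still so for the second after the job is handed in, with the robot touching nothing.
It also fails if it takes over 38 s, if anything falls off the work surface, if the arm or the gripper's body presses on something with over 40 N, if the wrist force passes 120 N, or if a joint passes its speed limit or range.

### The arm

A 6-joint arm with a two-finger parallel gripper is mounted at the origin on a cart in front of the work surface, level with it; the furniture and walls round the work are solid. World frame = base frame: x ahead of the robot, y to its left, z up, the work surface at z = 0. Lengths are in m, angles in rad, forces in N, time in s.
With the tool pointing down it reaches from about 0.4 to 0.825 m from the base axis. Payload 7 kg.
Tool frame: the origin (TCP) lies between the finger pads; the fingertips stand 8 mm ahead of it and the grasp point (between the pads) lies 11 mm behind it (arm.finger_overhang is the distance from the TCP to the fingertips, in m); z points along the fingers, y is the line along which they close (so a half turn about z gives the same grasp; the last joint's range is limited). The gripper opens to 88 mm and grips with 3 to 60 N. Pads are 19 mm wide; open, the fingers measure 130 mm over their backs; the gripper's body (78 mm by 193 mm) begins 47 mm behind the grasp point.
Start: joints at [1.635, 0.359, 0.012, 0, -1.224, -0.288], TCP at [0.15, 0.658, 0.235] pointing down, gripper open.
Joint ranges: [-3.07, 3.07], [-1.43, 2.12], [-1.02, 1.25], [-3.03, 1.67], [-3.05, -0], [-3.03, 3.03]. Speed limits (rad/s): [2.39, 2.39, 3.01, 3.14, 3.14, 3.14].

### API

Orientations are given as [roll, pitch, yaw] about the fixed x, y, z axes, in that order (R = Rz(yaw) Ry(pitch) Rx(roll)).
In Python, from station import arm gives the robot as it stands.
- The arm moves only by the tool move_arm, never from a script. Its argument "rows" is text: rows parted by semicolons, each of 7 numbers parted by spaces: the turn, a rotation vector about the tool's x, y, z in degrees, then the shift along the tool's x, y, z in m, then the finger opening in m, from 0 to 0.0876. A call has 1 to 8 rows; each row shifts and turns the commanded pose from where the row before left it, along the tool's axes as they then stand; what a row does not reach is not made up. A row lasts 1/8 s, in which the tool goes at most 62.5 mm and 10.7 degrees, less where a joint would pass 70% of its speed; a pose out of reach is approached as far as the arm can. A call is refused whole if a number of a shift passes 0.0625 or a number of a turn 10.7, either way. A call with a gripper value outside its range is refused whole. The fingers move at their own pace and stop on an object; "squeeze" is the grip in N (left out, the last holds). Time passes only in rows, so rows that do not move let the fingers close. It gives the time, the measured TCP pose, the force, the opening and the grip force at its end, in the units of the state.
- arm.get_state(): the state, without advancing time (a new reading comes with each control period).
- arm.grab_frame(name): name is "side" or "top" or "wrist"; returns (picture, depth): 384x512x3 uint8, blue, green, red; 384x512 float32, m along the optical axis (not along the pixel's ray), 0 where there is no reading.
- arm.camera_model(name): a dict with "mtx" (3x3 intrinsics, pixels), "camera_from_world" (4x4, takes a point from world to camera coordinates); the wrist camera has in their place "mount" (4x4, takes a point from camera to tool coordinates, whose origin is the TCP and whose axes are the flange's). Camera axes: x right, y down, z forward; pixel columns grow to the right and rows downward; lengths in m; the calibration is good to about 2 mm. A picture is of the moment at which its call begins: read the wrist's pose just before it. camera_model takes no time and is no camera call.
- arm.job_done(): hands the job in; it is judged then, once.
The state is a dict: "t": time; "q": joint angles; "qd": joint speeds; "joint_efforts": joint torques, N m; "eef_pos": TCP position; "ee_rot": TCP orientation; "force": force on the tool from outside, world axes, zero at the start; "moment": the same for the moment, N m; "width": finger opening in m; "gripper_force": force on a finger pad.
Only numpy, scipy, OpenCV 4.12 (cv2) and the standard library are available. Lean on these libraries where they do the work, as an engineer would, in place of code of your own. Each camera call takes 0.05 s, during which the arm holds its last target. There are 200 camera calls.

## Working session

There is one attempt and no reset: what is moved stays moved. The work goes in short steps, Python scripts to look and compute and a tool call to move; the robot and the scene stay as the last step left them, time stands still between calls to the robot, and variables do not carry over. Pictures are saved under pics/ and viewed, at most 10 in all, crops included, and the job is handed in when it is done.

Besides the shell and the picture viewer there is one more tool, called by a JSON object that holds its "fn" and its "kwargs", one argument or row to a line. move_arm: Moves the arm, as the interface text tells. Its arguments: {"type":"object","properties":{"rows":{"type":"string"},"squeeze":{"type":"number"}},"required":["rows"]}

```bash
mkdir -p pics; ls
cat > h.py <<'E'
import numpy as np,cv2
from station import arm
def cloud(name):
    s=arm.get_state(); im,d=arm.grab_frame(name); m=arm.camera_model(name); K=np.array(m["mtx"])
    v,u=np.mgrid[:384,:512]; P=np.stack([(u-K[0,2])/K[0,0]*d,(v-K[1,2])/K[1,1]*d,d],-1)
    if name=="wrist":
        from scipy.spatial.transform import Rotation as R
        T=np.eye(4); T[:3,3]=s["eef_pos"]; T[:3,:3]=R.from_euler("xyz",s["ee_rot"]).as_matrix(); W=T@np.array(m["mount"])
    else: W=np.linalg.inv(np.array(m["camera_from_world"]))
    P=P@W[:3,:3].T+W[:3,3]; P[d==0]=np.nan
    return im,P
E
python3 - <<'E'
from h import *
s=arm.get_state(); print(s)
ims=[]
for n in ("top","side"):
    im,P=cloud(n); cv2.imwrite(f"pics/{n}0.png",im); np.savez(f"{n}0.npz",im=im,P=P)
    ims.append(im)
cv2.imwrite("pics/both.png",cv2.resize(np.vstack(ims),(400,600)))
E
```

```text
pics
{'t': 0.0, 'q': array([ 1.63505948e+00,  3.59410789e-01,  1.10977710e-02, -3.51405964e-04,
       -1.22410609e+00, -2.88121385e-01]), 'qd': array([-0.00012844,  0.00011841, -0.00030392, -0.00022862, -0.00161921,
       -0.00099349]), 'joint_efforts': array([-2.75808407e-04, -5.82708907e+01,  2.93055117e+01,  6.99730933e+00,
        6.87092674e-03, -1.55447933e-04]), 'eef_pos': array([0.1497495 , 0.65770802, 0.23362393]), 'ee_rot': array([ 3.13994289e+00, -1.44432447e-04, -2.23977788e-01]), 'force': array([-0.1871178 ,  0.58585627,  0.23729879]), 'moment': array([-0.00428381,  0.00411723,  0.0204662 ]), 'gripper_force': 0.0, 'width': 0.08769520501596272}
```

View pics/top0.png

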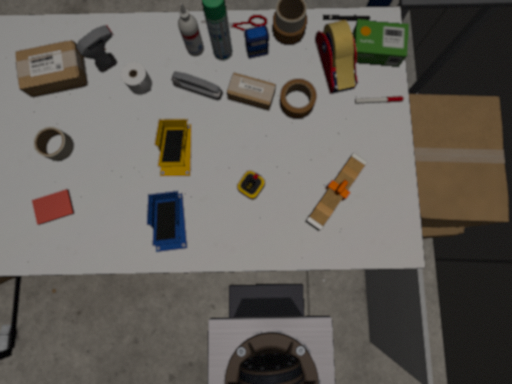

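View pics/side0.png

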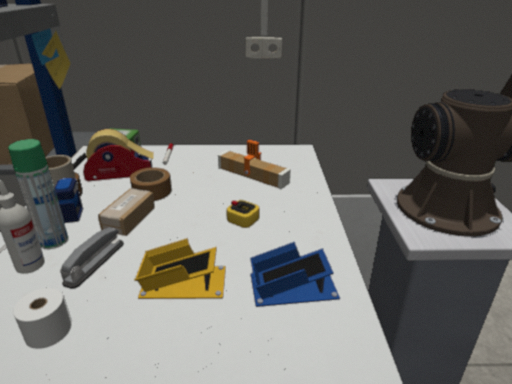

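The top view shows the carton at (337,190) with its orange handle at (340,187), the yellow rest at (174,147) and the blue rest at (167,221). The toy at (251,184) lies between the carton and the rests. Next I'll measure all of these.

Run:
```python
from h import *
for n,boxes in (("top",dict(yel=(150,112,200,182),blu=(140,185,195,255),cart=(300,145,372,235),toy=(232,165,270,202))),("side",dict(cart=(210,135,295,190),yel=(130,235,232,300),blu=(245,240,340,305)))):
    z=np.load(n+"0.npz"); im,P=z["im"],z["P"]; hsv=cv2.cvtColor(im,cv2.COLOR_BGR2HSV)
    print(n,"table z",np.nanmedian(P[230:260,250:300,2] if n=="top" else P[320:370,200:300,2]))
    for k,(a,b,c,d) in boxes.items():
        S=np.s_[b:d,a:c]; h=hsv[S]; p=P[S]
        H,Sa,V=h[...,0].astype(int),h[...,1],h[...,2]
        if k=="cart":
            ms=dict(orange=(H<12)&(Sa>190)&(p[...,2]>0.05),card=(p[...,2]>.03)&(p[...,2]<.052))
        elif k=="yel": ms=dict(yel=(H>18)&(H<32)&(Sa>150),dark=(V<60))
        elif k=="blu": ms=dict(blu=(H>100)&(H<125)&(Sa>120),dark=(V<60)&(Sa<150))
        else: ms=dict(all=p[...,2]>.01)
        for mk,m in ms.items():
            q=p[m]; q=q[~np.isnan(q).any(1)]
            if len(q)<5: print(k,mk,len(q)); continue
            rect=cv2.minAreaRect(q[:,:2].astype(np.float32)*1000)
            print(k,mk,len(q),"mean",q.mean(0).round(3),"min",np.percentile(q,1,0).round(3),"max",np.percentile(q,99,0).round(3),"rect",np.round(rect[0],0),np.round(rect[1],0),round(rect[2],1))
    
z=np.load("top0.npz");P=z["P"]
print("yel row147 pts");
for r,cs in ((133,range(152,196,3)),(147,range(152,196,3)),(221,range(144,192,3)),(205,range(144,192,3))):
    print(r,[tuple((P[r,c]*1000).round().tolist()) for c in cs])
```

```text
top table z 0.0010744284731273313
yel yel 1213 mean [0.602 0.25  0.031] min [0.532 0.212 0.004] max [0.675 0.288 0.071] rect [603. 253.] [ 83. 147.] 87.8
yel dark 540 mean [0.604 0.252 0.038] min [0.556 0.23  0.019] max [0.654 0.275 0.057] rect [605. 251.] [49. 99.] 89.1
blu blu 1162 mean [0.404 0.263 0.034] min [0.332 0.225 0.004] max [0.473 0.307 0.071] rect [402. 265.] [144.  78.] 4.8
blu dark 630 mean [0.403 0.266 0.038] min [0.356 0.242 0.019] max [0.453 0.291 0.057] rect [404. 270.] [99. 52.] 6.3
cart orange 5 mean [ 0.461 -0.184  0.07 ] min [ 0.45  -0.204  0.064] max [ 0.479 -0.154  0.089] rect [ 464. -176.] [54. 13.] 69.5
cart card 1255 mean [ 0.469 -0.178  0.045] min [ 0.378 -0.255  0.035] max [ 0.565 -0.105  0.049] rect [ 473. -180.] [ 58. 221.] 56.0
toy all 572 mean [0.495 0.043 0.035] min [0.46  0.009 0.012] max [0.532 0.078 0.044] rect [499.  42.] [62. 71.] 54.9
side table z -0.0009573123875978307
cart orange 73 mean [ 0.476 -0.173  0.079] min [ 0.457 -0.187  0.056] max [ 0.493 -0.155  0.105] rect [ 474. -174.] [44. 30.] 69.1
cart card 811 mean [ 0.468 -0.168  0.041] min
[... 1243 characters left out ...]
1 [(405.0, 335.0, 1.0), (398.0, 303.0, 74.0), (399.0, 298.0, 66.0), (400.0, 296.0, 50.0), (401.0, 291.0, 38.0), (401.0, 283.0, 39.0), (401.0, 276.0, 37.0), (401.0, 268.0, 36.0), (401.0, 261.0, 36.0), (400.0, 252.0, 40.0), (400.0, 245.0, 38.0), (397.0, 230.0, 65.0), (403.0, 236.0, 6.0), (403.0, 228.0, 7.0), (403.0, 221.0, 1.0), (403.0, 213.0, 1.0)]
205 [(449.0, 336.0, 3.0), (448.0, 327.0, 5.0), (441.0, 304.0, 52.0), (443.0, 299.0, 41.0), (445.0, 298.0, 21.0), (445.0, 290.0, 20.0), (445.0, 281.0, 25.0), (445.0, 273.0, 24.0), (445.0, 265.0, 22.0), (445.0, 257.0, 22.0), (444.0, 249.0, 23.0), (439.0, 232.0, 60.0), (446.0, 237.0, 6.0), (446.0, 229.0, 8.0), (447.0, 222.0, 0.0), (447.0, 214.0, 1.0)]
```

Run:
```python
from h import *
z=np.load("top0.npz");P=z["P"];im=z["im"];hsv=cv2.cvtColor(im,cv2.COLOR_BGR2HSV)
for k,(a,b,c,d) in dict(yel=(150,112,200,182),blu=(140,185,195,255)).items():
    p=P[b:d,a:c]; h=hsv[b:d,a:c]; q=p[(h[...,2]<60)&(h[...,1]<170)]; q=q[(q[:,2]>.012)]
    A=np.c_[q[:,:2],np.ones(len(q))]; w=np.ones(len(q),bool)
    for _ in range(4): co=np.linalg.lstsq(A[w],q[w,2],rcond=None)[0]; w=abs(A@co-q[:,2])<.004
    g=co[:2]; print(k,co,"slope deg",np.degrees(np.arctan(np.hypot(*g))),"uphill yaw",np.degrees(np.arctan2(g[1],g[0])),w.mean())
    for r in range(b,d,4): print(r,[int(1000*x) if x==x else -9 for x in P[r,a:c:3,2]], int(1000*P[r,(a+c)//2,0]))
t=np.vstack([cv2.resize(im[105:260,130:210],None,fx=3.8,fy=3.8)]); s=cv2.resize(np.load("side0.npz")["im"][235:305,130:345],None,fx=2.2,fy=2.2)
o=np.zeros((590,790,3),np.uint8); o[:t.shape[0],:t.shape[1]]=t[:590]; o[:s.shape[0],310:310+s.shape[1]]=s
cv2.imwrite("pics/rests.png",o)
```

```text
yel [-0.36596869 -0.00866022  0.26152602] slope deg 20.10622036036377 uphill yaw -178.64441629889564 0.9957356076759062
112 [1, 1, 2, 0, 0, 3, 1, 1, 2, -1, 1, 0, 1, 1, 0, 2, 1] 714
116 [4, 0, 2, 0, 1, -2, 0, 0, 1, 2, 1, 1, 0, 2, -2, 0, 0] 702
120 [6, 2, 3, 46, 43, 40, 44, 43, 41, 41, 38, 40, 43, 2, 0, 2, 0] 674
124 [1, 0, -1, 52, 45, 27, 29, 28, 27, 25, 27, 27, 48, 6, 0, 0, 3] 669
128 [1, 0, 1, 54, 44, 17, 15, 16, 17, 19, 18, 18, 62, 6, 1, 4, 0] 660
132 [0, 1, 3, -9, 39, 23, 22, 26, 23, 21, 24, 22, 63, 7, 1, 2, 2] 646
136 [2, 0, 66, 60, 40, 26, 29, 27, 26, 23, 27, 56, 35, 6, 2, 1, 1] 634
140 [2, 2, 72, 60, 35, 34, 25, 32, 32, 30, 30, 62, 35, 6, 0, 2, 1] 622
144 [1, 2, 72, 64, 35, 37, 35, 34, 36, 35, 38, 73, 32, 6, 0, 1, 2] 607
148 [3, 4, 0, 57, 40, 40, 38, 44, 41, 42, 44, 57, 7, 7, 2, 3, 1] 595
152 [3, 0, 1, 0, 45, 47, 46, 45, 44, 45, 48, 45, 8, 8, -9, 2, 2] 582
156 [2, 2, 4, 49, 50, 53, 50, 50, 47, 51, 50, 48, 5, 6, 0, 2, 1] 571
160 [1, 2, 1, 56, 52, 56, 58, 55, 54, 52, 55, 53, 7, 6, 0, 2, 1] 557
164 [0, 0, 0, 58, 60, 57, 61, 56, 58, 57, 57, 58, 7, 6, 3, 2, 1] 546
168 [0, 2, 2, 2, 7
[... 981 characters left out ...]
 33, 33, 36, 34, 67, 35, 7, 0, 2, 2, -2] 411
221 [2, 4, 1, 69, 59, 38, 36, 36, 37, 37, 37, 35, 70, 39, 6, 5, 0, 1, 3] 400
225 [1, 3, 2, 2, 62, 39, 42, 43, 41, 41, 41, 42, 43, 45, 8, 6, 0, 0, 0] 389
229 [0, 1, -1, 0, 2, 41, 46, 45, 46, 47, 47, 47, 46, 46, 5, 10, 2, 2, 0] 379
233 [0, 4, 0, 1, 0, 46, 49, 50, 50, 53, 50, 51, 53, 49, 6, 7, 4, 1, 1] 368
237 [1, 2, 1, -1, 0, 52, 52, 52, 53, 53, 55, 54, 55, 53, 5, 6, 3, 1, 1] 358
241 [2, 0, 0, 0, 1, 58, 58, 53, 56, 58, 57, 58, 57, 57, 7, 8, 0, 0, 4] 348
245 [0, 0, 3, 2, 1, -1, 8, 8, 3, 7, 7, 9, 8, 9, 9, 7, 0, 0, 5] 339
249 [0, 0, 0, 0, -1, 1, 7, 9, 5, 6, 8, 8, 2, 3, 4, 0, 1, 1, 2] 329
253 [0, 0, 1, 1, 0, 0, 2, 0, 1, 0, 1, 1, 0, 0, 2, 4, 0, 0, 1] 318
```

View pics/rests.png

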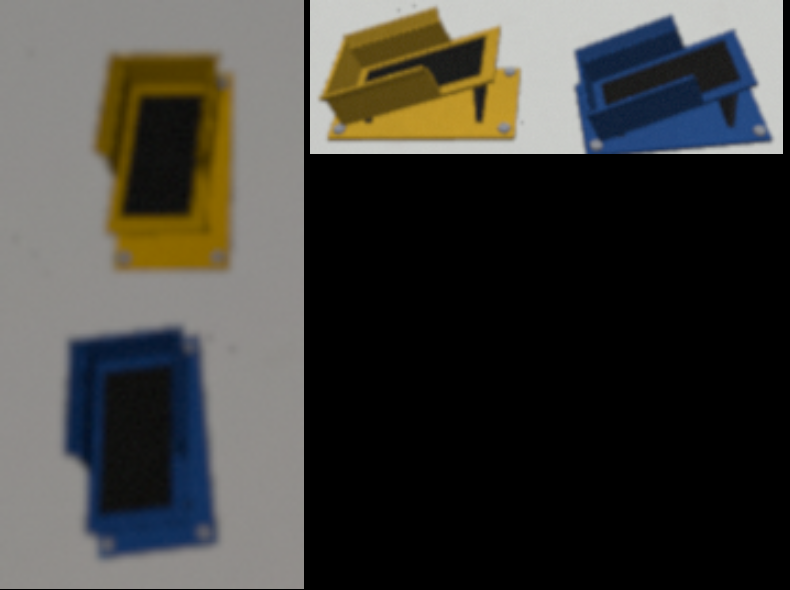

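Both rests fall towards +x, with their stops at the +x end. The yellow seat comes out near (0.568, 0.252, 0.075) with uphill yaw about 180°. The carton is at about (0.473, -0.178) with its axis at about -35°. First move: go towards the carton.

{"fn": "move_arm", "kwargs": {
  "rows": "0 0 0 0.045 0.029 0 0.0876;0 0 0 0.045 0.029 0 0.0876;0 0 0 0.045 0.029 0 0.0876;0 0 0 0.045 0.029 0 0.0876;0 0 0 0.045 0.029 0 0.0876;0 0 0 0.045 0.029 0 0.0876;0 0 0 0.045 0.029 0 0.0876;0 0 0 0.045 0.029 0 0.0876"
}}

```text
t: 1.1
eef_pos: [0.4502, 0.3505, 0.2344]
ee_rot: [3.141, 0.0, -0.224]
force: [1.6, 0.1, 0.3]
width: 0.0877
gripper_force: 0.0
```

```bash
cat >> h.py <<'E'
from scipy.spatial.transform import Rotation as Ro
def delta(p,yaw):
    "tool-axis shift to reach p (at the present orientation), and turn about tool z, deg"
    s=arm.get_state(); R=Ro.from_euler("xyz",s["ee_rot"]); y=np.degrees(s["ee_rot"][2])
    print("t",round(s["t"],2),"pos",s["eef_pos"].round(4),"rpy",np.degrees(s["ee_rot"]).round(1),"q",s["q"].round(2),"w",round(s["width"],4),"F",s["force"].round(1))
    print("shift",R.inv().apply(np.array(p)-s["eef_pos"]).round(4),"turn z",round(-((yaw-y+180)%360-180),1))
E
python3 - <<'E'
from h import *
delta([.474,-.177,.25],-35)
z=np.load("top0.npz");P=z["P"][145:235,300:372];q=P[(P[...,2]>.038)&(P[...,2]<.05)][:,:2]
c=q.mean(0);u=np.linalg.svd(q-c)[2][0] if len(q)<4000 else 0;print(c,np.degrees(np.arctan2(u[1],u[0])))
E
```

```text
t 1.1 pos [0.4502 0.3505 0.2344] rpy [180.    0.  -12.8] q [ 1.    0.19 -0.22 -0.   -1.16  0.34] w 0.0877 F [1.6 0.1 0.3]
shift [ 0.1402  0.5091 -0.0155] turn z 22.2
[ 0.46879054 -0.17866003] 143.33644528129523
```

{"fn": "move_arm", "kwargs": {
  "rows": "0 0 0 0.016 0.056 -0.002 0.0876;0 0 0 0.016 0.056 -0.002 0.0876;0 0 0 0.016 0.056 -0.002 0.0876;0 0 0 0.016 0.056 -0.002 0.0876;0 0 0 0.016 0.056 -0.002 0.0876;0 0 0 0.016 0.056 -0.002 0.0876;0 0 0 0.016 0.056 -0.002 0.0876;0 0 0 0.016 0.056 -0.002 0.0876"
}}

```text
t: 2.1
eef_pos: [0.4744, -0.115, 0.2507]
ee_rot: [-3.141, -0.0, -0.224]
force: [1.9, 0.1, -0.1]
width: 0.0874
gripper_force: 0.0
```

{"fn": "move_arm", "kwargs": {
  "rows": "0 0 8 0 0.03 0 0.0876;0 0 8 0 0.03 0 0.0876;0 0 7 0 0 0 0.0876;0 0 0 0 0 0 0.0876"
}}

```text
t: 2.6
eef_pos: [0.4571, -0.1708, 0.2503]
ee_rot: [3.141, 0.0, -0.625]
force: [0.3, 0.3, 0.2]
width: 0.0875
gripper_force: 0.0
```

Run:
```python
from h import *
delta([.474,-.177,.25],-36)
im,P=cloud("wrist"); np.savez("w1.npz",im=im,P=P); cv2.imwrite("pics/w1.png",im)
hsv=cv2.cvtColor(im,cv2.COLOR_BGR2HSV); H=hsv[...,0].astype(int)
z=P[...,2]
m=(H<14)&(hsv[...,1]>190)&(hsv[...,2]>100)&(z>.05)
for lo,hi in ((.05,.075),(.075,.095),(.095,.12)):
    q=P[m&(z>lo)&(z<hi)]; 
    if len(q)>5: print(lo,len(q),q.mean(0).round(4),cv2.minAreaRect(q[:,:2].astype(np.float32)*1000))
q=P[(z>.036)&(z<.05)]; print("card",len(q),cv2.minAreaRect(q[:,:2].astype(np.float32)*1000))
```

```text
t 2.6 pos [ 0.4571 -0.1708  0.2503] rpy [180.    0.  -35.8] q [ 0.05  0.04 -0.36 -0.   -1.17  0.9 ] w 0.0875 F [0.3 0.3 0.2]
shift [ 0.0173 -0.0049  0.0003] turn z 0.2
0.05 23 [ 0.4819 -0.1682  0.0646] ((471.56072998046875, -181.6239776611328), (53.609283447265625, 21.734241485595703), 52.81838607788086)
0.095 84 [ 0.4771 -0.1832  0.1036] ((473.5757751464844, -183.3292999267578), (13.61466121673584, 29.28432846069336), 53.47544479370117)
card 9153 ((548.3834838867188, -105.47665405273438), (278.00091552734375, 279.7378845214844), 59.85721969604492)
```

View pics/w1.png

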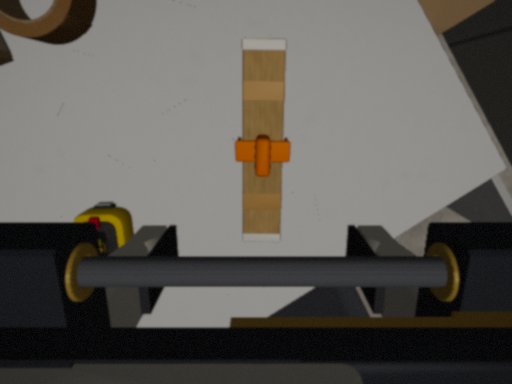

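The wrist view shows the carton upright in the picture, from (265,42) to (262,238), with the tab at (263,155), centred between the fingers. The tab measures (0.4735, -0.183), so I'll shift 20 mm along x and go down 171 mm.

{"fn": "move_arm", "kwargs": {
  "rows": "0 0 0 0.02 0 0.03 0.0876;0 0 0 0 0 0.045 0.06;0 0 0 0 0 0.045 0.05;0 0 0 0 0 0.03 0.05;0 0 0 0 0 0.015 0.05;0 0 0 0 0 0.006 0.05;0 0 0 0 0 0 0.05;0 0 0 0 0 0 0.05"
}}

```text
t: 3.65
eef_pos: [0.4744, -0.1822, 0.0806]
ee_rot: [-3.141, -0.002, -0.625]
force: [0.6, 0.9, 0.4]
width: 0.0501
gripper_force: 0.0
```

{"fn": "move_arm", "kwargs": {
  "rows": "0 0 0 0 0 0 0;0 0 0 0 0 0 0;0 0 0 0 0 0 0;0 0 0 0 0 0 0;0 0 0 0 0 0 0",
  "squeeze": 50
}}

```text
t: 4.28
eef_pos: [0.4735, -0.1822, 0.0795]
ee_rot: [3.142, 0.0, -0.625]
force: [-1.4, 0.6, 0.3]
width: 0.0135
gripper_force: 49.9
```

Gripped at 13.5 mm, which matches the tab. Now lift slowly.

{"fn": "move_arm", "kwargs": {
  "rows": "0 0 0 0 0 -0.015 0;0 0 0 0 0 -0.02 0;0 0 0 0 0 -0.025 0;0 0 0 0 0 -0.03 0;0 0 0 0 0 -0.035 0;0 0 0 0 0 -0.035 0;0 0 0 0 0 -0.03 0;0 0 0 0 0 -0.015 0"
}}

```text
t: 5.28
eef_pos: [0.4737, -0.1822, 0.2867]
ee_rot: [-3.14, -0.002, -0.625]
force: [-0.0, 0.7, -4.3]
width: 0.0136
gripper_force: 49.9
```

{"fn": "move_arm", "kwargs": {
  "rows": "0 0 0 0 0 0 0;0 0 0 0 0 0 0;0 0 0 0 0 0 0;0 0 0 0 0 0 0;0 0 0 0 0 0 0;0 0 0 0 0 0 0"
}}

```text
t: 6.02
eef_pos: [0.4736, -0.1822, 0.2845]
ee_rot: [3.141, 0.0, -0.625]
force: [0.6, -0.7, -4.2]
width: 0.0136
gripper_force: 49.9
```

Run:
```python
from h import *
delta([.474,-.183,.285],-36); s=arm.get_state(); print(s["moment"])
im,P=cloud("side"); np.savez("s2.npz",im=im,P=P); cv2.imwrite("pics/s2.png",im)
c=s["eef_pos"]; a=np.array([np.cos(-.625),np.sin(-.625)])
m=(P[...,2]>.08)&(P[...,2]<c[2]-.03)&(np.hypot(P[...,0]-c[0],P[...,1]-c[1])<.15)
q=P[m]; sl=(q[:,:2]-c[:2])@a
for lo in np.arange(-.12,.12,.03):
    k=(sl>lo)&(sl<lo+.03)
    if k.sum()>5: print(lo.round(2),k.sum(),np.percentile(q[k,2],[2,50,98]).round(3))
```

```text
t 6.03 pos [ 0.4736 -0.1822  0.2845] rpy [180.    0.  -35.8] q [ 0.02  0.05 -0.27 -0.   -1.25  0.93] w 0.0136 F [ 0.6 -0.7 -4.2]
shift [ 0.0008  0.0004 -0.0005] turn z 0.2
[ 0.13162636  0.08745017 -0.0192986 ]
-0.12 26 [0.246 0.253 0.254]
-0.09 77 [0.233 0.246 0.254]
-0.06 130 [0.221 0.239 0.254]
-0.03 201 [0.207 0.232 0.253]
0.0 163 [0.194 0.22  0.254]
0.03 170 [0.179 0.205 0.233]
0.06 154 [0.165 0.19  0.217]
0.09 48 [0.167 0.191 0.204]
```

View pics/s2.png

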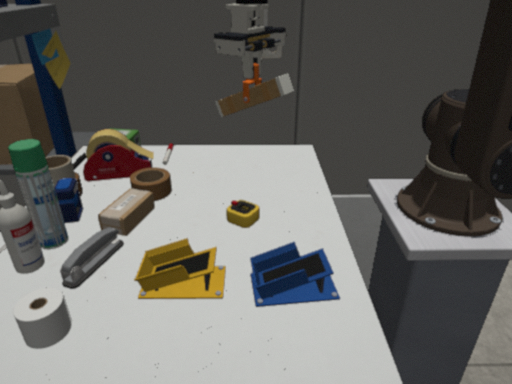

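The carton hangs at (255,95) with its left end, towards +x, down by about 25°. Its lowest point is about 155 mm above the table, so the heavy end is at tool +x. A 36° turn to yaw 0 points it down the yellow slope. I'll turn and move across, refining the seat from the saved clouds at the same time.

{"fn": "move_arm", "kwargs": {
  "rows": "0 0 -5 0 0 0 0;0 0 -8 0 0 0 0;0 0 -8 0 0 0 0;0 0 -8 0 0 0 0;0 0 -7 0 0 0 0;0 0 0 0.004 -0.015 0 0;0 0 0 0.008 -0.03 0 0;0 0 0 0.008 -0.04 0 0"
}}

```text
t: 7.08
eef_pos: [0.4936, -0.0961, 0.2846]
ee_rot: [3.142, -0.0, -0.0]
force: [0.2, 0.7, -3.6]
width: 0.0138
gripper_force: 49.9
```

{"fn": "move_arm", "kwargs": {
  "rows": "0 0 0 0.008 -0.045 0 0;0 0 0 0.008 -0.045 0 0;0 0 0 0.008 -0.045 0 0;0 0 0 0.008 -0.045 0 0;0 0 0 0.008 -0.045 0 0;0 0 0 0.008 -0.045 0 0;0 0 0 0.008 -0.03 0 0;0 0 0 0.006 -0.02 0 0"
}}

```text
t: 8.07
eef_pos: [0.5545, 0.2248, 0.2843]
ee_rot: [3.141, 0.0, 0.003]
force: [1.0, 0.6, -3.2]
width: 0.0138
gripper_force: 50.0
```

Run:
```python
from h import *
t=np.radians(20); d=np.array([np.cos(t),-np.sin(t)]); n=np.array([np.sin(t),np.cos(t)])
for f in ("top0","s2"):
    z=np.load(f+".npz"); P,im=z["P"],z["im"]; q=P.reshape(-1,3)
    q=q[(abs(q[:,1]-.252)<.05)&(q[:,0]>.5)&(q[:,0]<.72)&(q[:,2]>.01)]
    s=(q[:,[0,2]]-[.562,.0765])@d; h=(q[:,[0,2]]-[.562,.0765])@n
    c=abs(q[:,1]-.252)<.022
    k=c&(abs(h+22e-3)<.006); print(f,"floor h",np.median(h[k&(abs(s-.05)<.04)]).round(4),"s ext",np.percentile(s[k],[.5,2,98,99.5]).round(4))
    for a in (-.018,-.013,-.008,-.003,.002):
        k=c&(abs(h-a)<.003)&(s>.08)
        if k.sum()>3: print(" h",a,k.sum(),"s stop",np.percentile(s[k],[5,50,95]).round(4))
    k=(h>-.012)&(h<.0)&(s>.03)&(s<.1)
    print(" wall y",np.sort(q[k,1])[[0,k.sum()//8,k.sum()//2,-k.sum()//8,-1]].round(3))
delta([.562,.252,.285],0)
```

```text
top0 floor h -0.0214 s ext [-0.0109 -0.0097  0.1176  0.1191]
 h -0.018 85 s stop [0.0812 0.105  0.119 ]
 h -0.013 22 s stop [0.117  0.1178 0.1191]
 h -0.008 23 s stop [0.1163 0.1175 0.1196]
 h -0.003 23 s stop [0.1159 0.117  0.1198]
 h 0.002 20 s stop [0.1151 0.1172 0.1195]
 wall y [0.218 0.219 0.281 0.282 0.285]
s2 floor h -0.0238 s ext [-0.0095 -0.0091  0.1183  0.1191]
 h -0.018 19 s stop [0.1178 0.1187 0.1197]
 h -0.013 23 s stop [0.1181 0.1189 0.1196]
 h -0.008 30 s stop [0.1177 0.1188 0.1198]
 h -0.003 34 s stop [0.1176 0.1186 0.1196]
 h 0.002 43 s stop [0.1176 0.1186 0.1196]
 wall y [0.217 0.22  0.283 0.285 0.287]
t 8.07 pos [0.5545 0.2248 0.2843] rpy [180.    0.    0.2] q [ 0.71  0.21 -0.09 -0.   -1.28  0.86] w 0.0138 F [ 1.   0.6 -3.2]
shift [ 0.0076 -0.0272 -0.0007] turn z 0.2
```

The seat is confirmed at (0.562, 0.252, 0.076), so the TCP should end at z ≈ 0.134. Centre over it and descend to z ≈ 0.164, then check.

{"fn": "move_arm", "kwargs": {
  "rows": "0 0 0 0.004 -0.014 0 0;0 0 0 0.004 -0.013 0 0;0 0 0 0 0 0.02 0;0 0 0 0 0 0.03 0;0 0 0 0 0 0.03 0;0 0 0 0 0 0.025 0;0 0 0 0 0 0.015 0;0 0 0 0 0 0 0"
}}

```text
t: 9.07
eef_pos: [0.5621, 0.2495, 0.1638]
ee_rot: [3.14, 0.001, 0.002]
force: [0.5, 0.3, -3.1]
width: 0.0138
gripper_force: 49.9
```

Run:
```python
from h import *
delta([.562,.252,.134],0)
im,P=cloud("side"); cv2.imwrite("pics/s3.png",cv2.resize(im[100:310,90:360],None,fx=2.5,fy=2.5))
```

```text
t 9.07 pos [0.5621 0.2495 0.1638] rpy [1.799e+02 1.000e-01 1.000e-01] q [ 0.73  0.32 -0.22 -0.   -1.04  0.84] w 0.0138 F [ 0.5  0.3 -3.1]
shift [-0.     -0.0026  0.0298] turn z 0.1
```

View pics/s3.png

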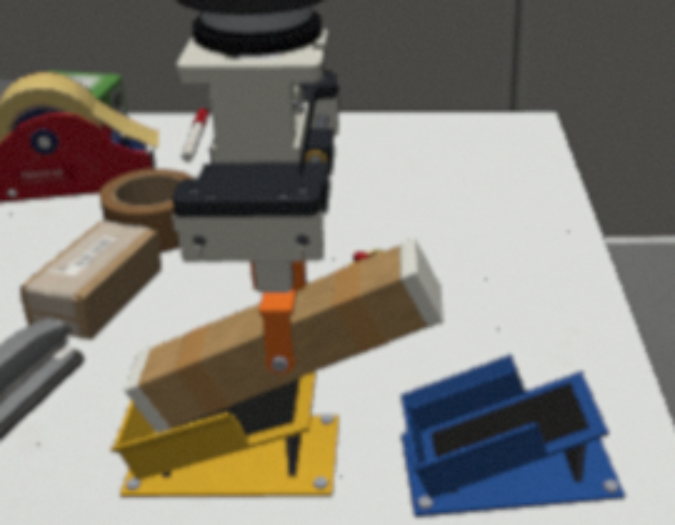

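The carton is over the yellow channel, low end (150,400) inside the stop, sloping the right way. Lower slowly.

{"fn": "move_arm", "kwargs": {
  "rows": "0 0 0 0 -0.002 0.006 0;0 0 0 0 0 0.006 0;0 0 0 0 0 0.005 0;0 0 0 0 0 0.004 0;0 0 0 0 0 0.003 0;0 0 0 0 0 0.003 0;0 0 0 0 0 0.002 0;0 0 0 0 0 0 0"
}}

```text
t: 10.12
eef_pos: [0.5624, 0.2521, 0.1356]
ee_rot: [-3.141, -0.0, 0.003]
force: [1.0, 0.3, -1.1]
width: 0.0137
gripper_force: 50.0
```

{"fn": "move_arm", "kwargs": {
  "rows": "0 0 0 0 0 0.001 0;0 0 0 0 0 0.001 0;0 0 0 0 0 0 0;0 0 0 0 0 0 0"
}}

```text
t: 10.62
eef_pos: [0.5623, 0.2521, 0.1336]
ee_rot: [-3.142, -0.0, 0.003]
force: [0.4, 0.4, -1.4]
width: 0.0137
gripper_force: 50.0
```

Run:
```python
from h import *
delta([.562,.252,.134],0)
im,P=cloud("side"); cv2.imwrite("pics/s4.png",cv2.resize(im[100:310,90:360],None,fx=2.5,fy=2.5))
```

```text
t 10.62 pos [0.5623 0.2521 0.1336] rpy [-180.    -0.     0.2] q [ 0.74  0.34 -0.26  0.   -0.97  0.84] w 0.0137 F [ 0.4  0.4 -1.4]
shift [-0.0003  0.0001 -0.0004] turn z 0.2
```

View pics/s4.png

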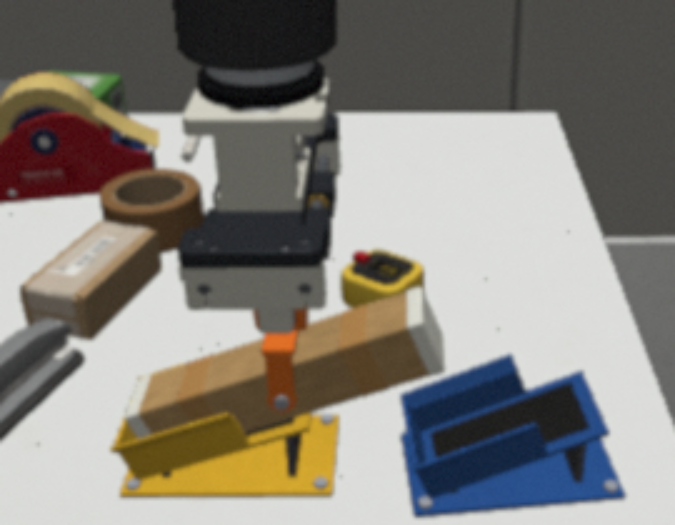

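The carton lies in the channel, parallel to the floor or nearly so, with its low end (140,410) by the stop. Lower another 2 mm, open, then withdraw.

{"fn": "move_arm", "kwargs": {
  "rows": "0 0 0 0 0 0.001 0;0 0 0 0 0 0.001 0;0 0 0 0 0 0 0;0 0 0 0 0 0 0.02;0 0 0 0 0 0 0.035;0 0 0 0 0 0 0.05;0 0 0 0 0 0 0.05;0 0 0 0 0 0 0.05"
}}

```text
t: 11.68
eef_pos: [0.5623, 0.2521, 0.1315]
ee_rot: [-3.142, -0.0, 0.003]
force: [0.7, -0.7, 1.2]
width: 0.0493
gripper_force: 0.0
```

{"fn": "move_arm", "kwargs": {
  "rows": "0 0 0 0 0 -0.01 0.05;0 0 0 0 0 -0.02 0.05;0 0 0 0 0 -0.03 0.05;0 0 0 0 0 -0.04 0.05;0 0 0 0 0 -0.04 0.05;0 0 0 0 0 -0.03 0.05;0 0 0 0 0 0 0.05;0 0 0 0 0 0 0.05"
}}

```text
t: 12.68
eef_pos: [0.562, 0.252, 0.3015]
ee_rot: [-3.141, 0.0, 0.003]
force: [0.6, -0.9, -1.0]
width: 0.05
gripper_force: 0.0
```

Run:
```python
from h import *
delta([.562,.252,.134],0)
im,P=cloud("side"); cv2.imwrite("pics/s5.png",cv2.resize(im[100:310,90:360],None,fx=2.5,fy=2.5))
q=P.reshape(-1,3);t=np.radians(20); d=np.array([np.cos(t),-np.sin(t)]); n=np.array([np.sin(t),np.cos(t)])
q=q[(abs(q[:,1]-.252)<.02)&(q[:,0]>.4)&(q[:,0]<.72)]
s=(q[:,[0,2]]-[.562,.076])@d;h=(q[:,[0,2]]-[.562,.076])@n
k=abs(h-.022)<.008;print(np.percentile(s[k],[1,99]).round(4))
for a in np.arange(-.11,.11,.04):
    j=k&(abs(s-a-.02)<.02); print(a.round(2),j.sum(),np.median(h[j]).round(4) if j.any() else None)
```

```text
t 12.68 pos [0.562  0.252  0.3015] rpy [-180.     0.     0.2] q [ 0.74  0.23 -0.02 -0.   -1.32  0.84] w 0.05 F [ 0.6 -0.9 -1. ]
shift [1.000e-04 0.000e+00 1.675e-01] turn z 0.2
[-0.1093  0.1084]
-0.11 303 0.0203
-0.07 287 0.0203
-0.03 205 0.0202
0.01 188 0.0202
0.05 268 0.0203
0.09 133 0.0203
```

View pics/s5.png

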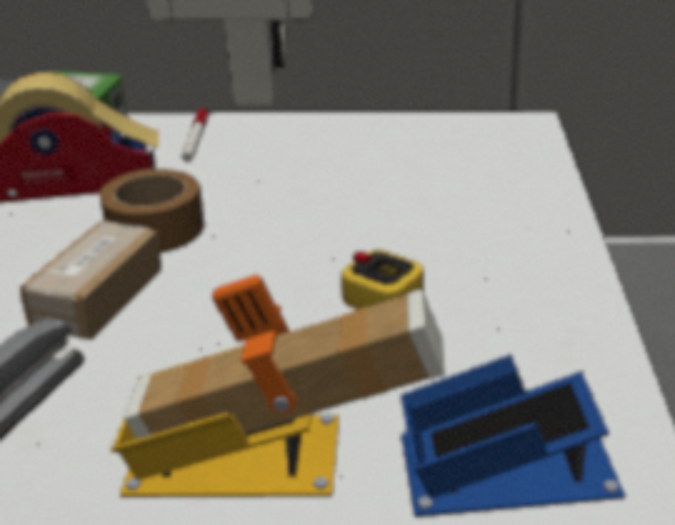

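The carton lies flat at 20° on the yellow slope, heavy end down, about 9 mm from the stop (the nominal seat leaves 8 mm). The gripper is well clear, so I'm handing in.

```bash
python3 -c "
from station import arm
print(arm.job_done())"
```

```text
the job is handed in; nothing more can be done
None
```

I lifted the carton about 15 cm clear of the table, saw which end sagged, and laid it in the yellow rest with its heavy end downhill, about 9 mm from the stop; I let go and handed in at about 12.7 s (no verdict was returned).

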